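# Free a stuck lens cell with light mallet taps

## Robot

A 6-joint arm with a two-finger parallel gripper is mounted at the origin on a cart in front of the work surface, level with it; the furniture and walls round the work are solid. World frame = base frame: x ahead of the robot, y to its left, z up, the work surface at z = 0. Lengths are in mm, angles in rad, forces in N, time in s.
With the tool pointing down it reaches from about 350 to 875 mm from the base axis. Payload 4.2 kg.
Tool frame: the origin (TCP) lies on the mounting face of the last link; the fingertips stand 173 mm ahead of it and the grasp point (between the pads) lies 155 mm ahead of it; z points along the fingers, y is the direction in which the jaws open and shut (so a half turn about z gives the same grasp; the last joint's range is limited). The gripper opens to 85 mm and grips with 20 to 120 N. Pads are 22 mm wide; open, the fingers measure 114 mm over their backs; the gripper's body (76 mm by 85 mm) begins 54 mm behind the grasp point. The pads swing forward as they close: fully open they stand 13 mm farther back than shut.
Start: joints at [1.439, 0.385, 0.008, 0, -1.194, -0.259], TCP at [238.047, 577.87, 404.712] pointing down, gripper open.
Joint ranges: [-3.14, 3.14], [-1.21, 2.06], [-1.07, 1.41], [-3.16, 2.05], [-2.99, -0.16], [-3.1, 3.1]. Speed limits (rad/s): [2.79, 2.79, 3.14, 3.14, 3.14, 3.14].

## Interface

Orientations are given as a unit quaternion [x, y, z, w].
In Python, from bench import arm gives the robot as it stands.
- The arm moves only by the shell command python3 -m jog 'ROWS' [OPENING]. ROWS is JSON, a list that holds one entry, the list of rows, each a list of 4 numbers: the shift along the tool's x, y, z in mm, then the turn about the tool's z in degrees. In form: [[[x, y, z, spin], ...]]. A call has exactly 5 rows; each row is the pose to reach, as a shift and turn from the pose measured when the call began, along the tool's axes at that moment; what a row does not reach only later rows make up. A row lasts 1/8 s, in which the tool goes at most 62.5 mm and 10.7 degrees, less where a joint would pass 70% of its speed; a pose out of reach is approached as far as the arm can. A call with a gripper value outside its range is refused whole. OPENING is the finger opening in mm, from 0 to 85.4, set as the call begins (- or left out, the last holds). The fingers move at their own pace and stop on an object; the grip force is fixed at half the most. Time passes only in rows, so rows that repeat a pose let the fingers close, or fill a call up. It gives the time, the measured TCP pose, the force and the opening at its end, in the units of the state.
- arm.read_state(): the state, without advancing time (a new reading comes with each control period).
- arm.get_image(name): name is "scene" or "top"; returns (picture, depth): 420x560x3 uint8, blue, green, red; 420x560 float32, mm along the optical axis (not along the pixel's ray), 0 where there is no reading.
- arm.camera_params(name): a dict with "mtx" (3x3 intrinsics, pixels), "R" (3x3) and "t" (3): a world point X has camera coordinates R X + t. Camera axes: x right, y down, z forward; pixel columns grow to the right and rows downward; lengths in mm; the calibration is good to about 2 mm. A picture is of the moment at which its call begins. camera_params takes no time and is no camera call.
- arm.job_done(): hands the job in, once; it reports no verdict.
The state is a dict: "clock": time; "joints": joint angles; "joint_vel": joint speeds; "joint_efforts": joint torques, N m; "position": TCP position; "ee_rot": TCP orientation; "contact_force": force on the tool from outside, world axes, zero at the start; "wrist_torque": the same for the moment, N m; "gripper_width": finger opening in mm.
Only numpy, scipy, OpenCV 4.12 (cv2) and the standard library are available. Lean on these libraries where they do the work, as an engineer would, in place of code of your own. Each camera call takes 0.05 s, during which the arm holds its last target.

## Task

The lens cell is stuck high in its mount. Using the small mallet, tap it down with light pushes on its two strike posts, left and right in turn so that it does not cock and jam, until it drops free onto the felt pad at the bottom; then press one post with the mallet, a steady 10 N or so for half a second, to be sure the cell is home. Never press the cell harder than 20 N, never touch it with the gripper or strike its glass lens; finally hang the mallet upright in its holder again and leave everything else where it is.

Things in the scene. Friction and masses are not known exactly. Their poses are not given: they have to be found in the camera images.
- mount: fixed aluminium mount, base plate 84 x 150 mm, 70 mm high, with a vertical shaft open at the top, 32 mm along its x and 81.5 mm along its y. Origin: centre of its underside on the worktop; y runs along its long side, z up. The felt pad at the bottom of the shaft is 8 mm above the origin. The cell can lean only about 0.05 rad either way (posts 3 mm apart in height) before it jams.
- shoe_left (a point): +y one of two spring shoes with round noses in the end walls, 50 mm up, that clamp the cell by friction. An end slips at some 2 to 6 N pressed on its post; once jammed the force rises steeply and only the other post helps. When the block's top is below the noses (its underside about 16 mm above the mount's origin) the cell drops onto the pad
- shoe_right (a point): the nose of the same shoe on the -y side
- cell: loose lens cell: dark steel block 30 x 80 x 34 mm (x, y, z) in the shaft of the mount, with two steel strike posts and a lens on top, 0.15 kg. Origin: centre of the block's underside, axes as the mount's, z up. Stuck at first with its origin 34 to 39 mm above the mount's; free and home, its origin is 8 mm above the mount's
- lens: green glass lens dome, 24 mm across and 10 mm high, fixed on top of the cell midway between the posts; origin at the centre of its foot, 34 mm above the cell's origin. Must not be struck
- post_left (a point): centre of the flat top of the strike post on the cell's +y side; round post 14 mm across, 34 mm high, 28 mm from the cell's centre
- post_right (a point): centre of the flat top of the same post on the cell's -y side
- beaker: glass beaker, 124 mm across, 158 mm high, origin under its centre; bystander
- wash_bottle: plastic wash bottle, 242 mm high, origin under its centre; bystander
- vol_flask: volumetric flask, 67 mm across, 217 mm high, origin under its centre; bystander
- timer: small grey timer, 58 x 64 x 20 mm, origin under its centre; bystander
- petri_1: small glass dish, 60 mm across, 14 mm high, origin under its centre; bystander
- marker_red: red and white marker pen lying on the worktop, 132 mm long, origin under its centre; bystander
- mallet: tapping mallet hanging upright in the holder: origin at the centre of the underside of its steel collar (54 mm across, 6 mm thick, rests on the holder's rim), z up. Below the collar a round head 34 mm across, brass with a soft flat rubber striking face underneath, on a stiff thread: the face is anywhere from 45 to 57 mm below the collar, different each time and not measured, so find it by touch
- mallet_handle (a point): middle of the mallet's straight round wooden handle, 16 mm across, 36 mm above the collar's underside; the handle ends 30 mm above this point and is straight from 24 mm below it; whole mallet about 0.24 kg. Hold it here, handle upright, and press the face straight down on a post
- holder: fixed grey tube holder for the mallet, 65 mm high, 58 mm across (foot 80 mm), bore 44 mm; origin at the centre of its underside. The mallet is put in from above: head in the bore, collar flat on the rim
There are look-alikes about, which are no part of the job. Of the things like the mallet, leave any that is purple; of the rest the larger one is meant.

How it is judged (in metres and radians):
On the way, in this order (a step that is already met when the one before it is completed fails the run):
1. the cell has been tapped down to about half-way, still held by the shoes (z of cell in the frame of mount below 0.025 m).
2. the cell has come free, lies flat on the felt pad and is pressed home by the mallet with a steady 6 to 14 N (z of cell in the frame of mount below 0.0105 m and angle between cell's own z axis and vertical below 0.06 rad and contact force between mallet and cell between 6 and 14 N), for 0.3 s.
At the end, for the whole second after the job is handed in: The cell lies flat (within 0.06 rad) on the felt pad inside the mount, its underside within 2.5 mm of the pad, and is at rest; the mallet hangs upright (within 0.1 rad) in the holder with its collar on the rim (within 4 mm), at rest (z of cell in the frame of mount below 0.0105 m and horizontal distance between cell and mount below 0.005 m and angle between cell's own z axis and vertical below 0.06 rad and linear speed of each of cell, mallet below 0.02 m/s and angle between mallet's own z axis and vertical below 0.1 rad and z of mallet in the frame of holder between 0.061 and 0.069 m and horizontal distance between mallet and holder below 0.008 m); the robot touches nothing.
It fails at once if mallet pressed on the cell with more than 20 N (contact force between mallet and cell above 20 N).
It fails at once if glass lens struck with the mallet (contact force between mallet and lens above 0.5 N).
It fails at once if cell touched by the gripper or arm (contact force between any of the fingers, the arm and cell above 0.5 N).
It fails at once if a bystander moved by more than 30 mm (distance of any of beaker, wash_bottle, vol_flask, timer, petri_1, marker_red from where it was at the start of the episode above 0.03 m).
It also fails if it takes over 72 s, if anything falls off the work surface, if the arm or the gripper's body presses on something with over 40 N, if the wrist force passes 120 N, or if a joint passes its speed limit or range.

## Working session

There is one attempt and no reset: what is moved stays moved. The work goes in short steps, Python scripts to look and compute and a shell command to move; the robot and the scene stay as the last step left them, time stands still between calls to the robot, and variables do not carry over. Pictures are saved under pics/ and viewed, and the job is handed in when it is done.

```bash
mkdir -p pics; ls; cat > h.py <<'E'
import numpy as np, cv2, json
from bench import arm
def grab(n,tag):
    im,d=arm.get_image(n); cv2.imwrite(f'pics/{tag}.png',im); np.save(f'pics/{tag}.npy',d); 
    return im,d
def pt(n,u,v,d):
    p=arm.camera_params(n);K=np.array(p['mtx']);R=np.array(p['R']);t=np.array(p['t']).ravel()
    c=np.linalg.inv(K)@np.array([u,v,1.])*d
    return R.T@(c-t)
def ray(n,u,v,z):
    p=arm.camera_params(n);K=np.array(p['mtx']);R=np.array(p['R']);t=np.array(p['t']).ravel()
    o=-R.T@t; r=R.T@np.linalg.inv(K)@np.array([u,v,1.])
    return o+r*(z-o[2])/r[2]
def st():
    s=arm.read_state()
    for k in ('clock','position','ee_rot','contact_force','gripper_width','joints'): print(k,np.round(s[k],3))
E
python3 - <<'E'
from h import *
for n in('scene','top'):
    grab(n,n+'0'); p=arm.camera_params(n); print(n,p)
st()
E
```

```text
pics
scene {'mtx': array([[399.48401432,   0.        , 283.42586626],
       [  0.        , 399.48401432, 213.41414424],
       [  0.        ,   0.        ,   1.        ]]), 'R': array([[ 0.76119346, -0.64847561, -0.00799387],
       [-0.45789338, -0.5286737 , -0.71472916],
       [ 0.45925828,  0.5477075 , -0.69935565]]), 't': array([-488.19479722,  250.2462914 , 1093.92483221])}
top {'mtx': array([[445.04846674,   0.        , 273.98192073],
       [  0.        , 445.04846674, 207.77411844],
       [  0.        ,   0.        ,   1.        ]]), 'R': array([[ 0.01863825, -0.99979167,  0.00832111],
       [-0.98056197, -0.01990437, -0.19519743],
       [ 0.19532239, -0.00452123, -0.98072867]]), 't': array([-147.11444523,  582.32290571, 1250.29032366])}
clock 0.1
position [237.984 577.726 403.715]
ee_rot [ 0.981 -0.194 -0.     0.001]
contact_force [-0.733 -1.17  -0.167]
gripper_width 85.389
joints [ 1.439  0.386  0.007 -0.    -1.194 -0.259]
```

View pics/scene0.png

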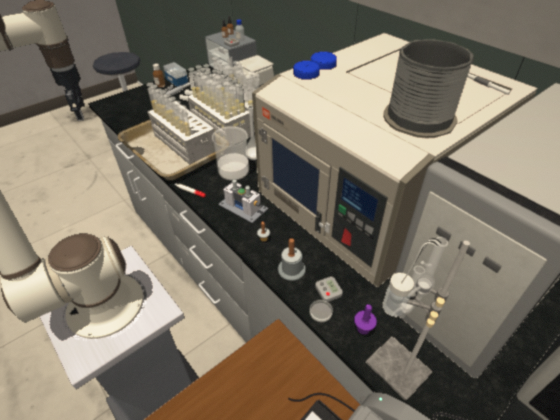

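View pics/top0.png

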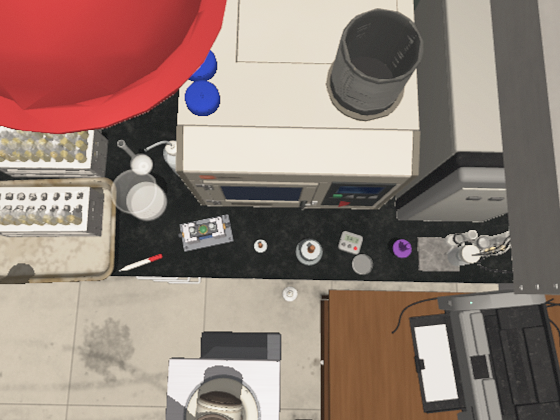

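Candidates for the mallet, as top-view pixels: (310,250) is brown-handled in a grey holder, (260,245) is a small brown-handled one, and (402,248) is purple. I'll enlarge these and the mount at (207,232).

```bash
python3 - <<'E'
from h import *
a=cv2.imread('pics/top0.png');b=cv2.imread('pics/scene0.png')
c=cv2.resize(a[200:285,170:430],None,fx=3,fy=3,interpolation=cv2.INTER_CUBIC)
d=cv2.resize(b[170:345,205:395],None,fx=1.85*1.0,fy=1.85,interpolation=cv2.INTER_CUBIC)
o=np.zeros((c.shape[0]+d.shape[0],max(c.shape[1],d.shape[1]),3),np.uint8)
o[:c.shape[0],:c.shape[1]]=c;o[c.shape[0]:,:d.shape[1]]=d
cv2.imwrite('pics/crop0.png',o);print(o.shape)
D=np.load('pics/top0.npy')
for u,v in [(310,250),(310,243),(300,255),(260,245),(402,248),(207,232),(190,235),(350,241),(362,264),(145,200),(141,262)]:
    print(u,v,D[v,u],np.round(pt('top',u,v,D[v,u])) if D[v,u] else '')
E
```

```text
(579, 780, 3)
310 250 1231.0438 [ 457. -237.  112.]
310 243 1276.2979 [ 482. -241.   71.]
300 255 1317.7086 [ 451. -216.   22.]
260 245 1267.0347 [472. -98.  77.]
402 248 1264.2548 [ 471. -501.   82.]
207 232 1277.3888 [507.  55.  73.]
190 235 1279.9135 [498. 104.  69.]
350 241 1333.1538 [ 497. -366.   16.]
362 264 1334.8639 [ 430. -403.    1.]
145 200 1323.3025 [604. 248.  45.]
141 262 1319.1777 [422. 255.  13.]
```

View pics/crop0.png

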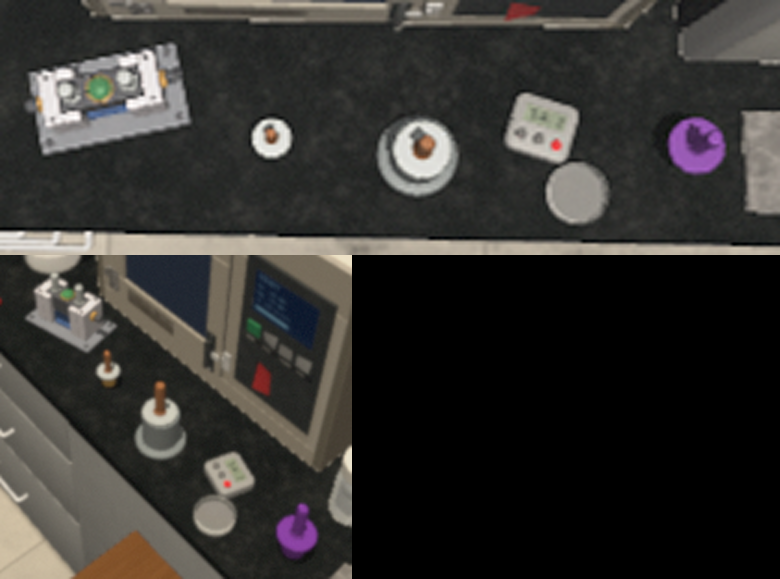

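The mallet is the brown-handled one at (310,250): it is larger than the one at (260,245), not purple, and hangs in the grey tube holder. Next I'll measure the handle, collar, posts and mount.

```bash
python3 - <<'E'
from h import *
a=cv2.imread('pics/top0.png');b=cv2.imread('pics/scene0.png');D=np.load('pics/top0.npy');S=np.load('pics/scene0.npy')
def cloud(n,d):
    p=arm.camera_params(n);v,u=np.mgrid[:420,:560];K=p['mtx'];R=p['R'];t=np.array(p['t']).ravel()
    c=np.stack([(u-K[0,2])/K[0,0]*d,(v-K[1,2])/K[1,1]*d,d],-1)
    X=(c-t)@R; X[d==0]=np.nan; return X
for n,d,im in (('top',D,a),('scene',S,b)):
    X=cloud(n,d); np.save(f'pics/X{n}.npy',X)
    hsv=cv2.cvtColor(im,cv2.COLOR_BGR2HSV)
    near=lambda x,y,r:(np.hypot(X[...,0]-x,X[...,1]-y)<r)
    def rep(name,m):
        P=X[m]; v,u=np.where(m)
        if len(P): print(n,name,len(P),'uv',u.mean().round(1),v.mean().round(1),'med',np.median(P,0).round(1),'min',P.min(0).round(1),'max',P.max(0).round(1))
    rep('handle',near(460,-237,50)&(X[...,2]>85))
    rep('handletop',near(460,-237,50)&(X[...,2]>122))
    rep('collar',near(460,-237,60)&(X[...,2]>62)&(X[...,2]<78)&(hsv[...,1]<60))
    rep('foot',near(460,-237,60)&(X[...,2]>2)&(X[...,2]<25))
    rep('mount',near(505,60,110)&(X[...,2]>4))
    rep('mtop',near(505,60,110)&(X[...,2]>60)&(X[...,2]<78))
    m=near(505,60,110)&(X[...,2]>92)
    k,l,s,c=cv2.connectedComponentsWithStats(m.astype(np.uint8))
    for i in range(1,k):
        if s[i,4]>3: rep('post',l==i)
    rep('lens',near(505,60,60)&(hsv[...,0]>45)&(hsv[...,0]<80)&(hsv[...,1]>90))
    rep('oven',(X[...,1]>-150)&(X[...,1]<150)&(X[...,2]>60)&(X[...,2]<250)&(X[...,0]>550)&(X[...,0]<700))
c=cv2.resize(a[205:260,170:245],None,fx=8,fy=8,interpolation=cv2.INTER_CUBIC);cv2.imwrite('pics/m1.png',c)
c=cv2.resize(b[170:225,205:280],None,fx=8,fy=8,interpolation=cv2.INTER_CUBIC);cv2.imwrite('pics/m2.png',c)
E
```

```text
top handle 38 uv 310.8 247.8 med [ 461.5 -238.5  128.6] min [ 456.3 -246.8   87.8] max [ 469.4 -232.5  135.7]
top handletop 26 uv 311.5 247.0 med [ 463.4 -239.7  130.7] min [ 458.  -246.8  127. ] max [ 469.4 -233.1  135.7]
top collar 263 uv 309.4 249.2 med [ 463.5 -237.8   71.8] min [ 436.6 -267.5   62.4] max [ 493.4 -212.5   77.9]
top foot 438 uv 305.4 253.6 med [ 452.2 -226.1    5.5] min [ 402.4 -295.1    2. ] max [ 516.7 -177.6   24.1]
top mount 23596 uv 95.4 82.5 med [547.7  57.8 933.5] min [396.7 -45.2   4. ] max [614.9 166.3 996.5]
top mtop 560 uv 203.1 228.2 med [515.2  65.8  69.8] min [480.3  -1.6  60.1] max [598.9 140.4  77.7]
top post 20674 uv 80.1 64.4 med [547.5  58.9 942. ] min [493.2 -33.  884.3] max [599.6 157.5 996.5]
top post 1248 uv 200.7 182.1 med [597.9  44.7 304.2] min [588.5  -4.5  92.1] max [614.9  87.  397.9]
top post 21 uv 210.6 225.2 med [523.3  41.2 101.7] min [517.4  35.3  97.2] max [529.3  48.9 109.3]
top post 22 uv 191.0 229.3 med [510.4  96.4 101.8] min [503.5  90.   93.6] max [516.5 102.3 105.9]
top lens 21 uv 202.3 229.0 med [515.2  69.3  78. ] min [5
[... 614 characters left out ...]
uv 254.4 167.3 med [593.5  41.1 102.6] min [399.6 -42.6   4. ] max [613.3 163.9 396.5]
scene mtop 390 uv 245.5 192.5 med [515.   53.2  70. ] min [478.8  -4.6  60.1] max [600.2 127.6  77.9]
scene post 1470 uv 262.7 135.5 med [597.3  39.8 272.4] min [587.2  -6.9  92.7] max [613.3  88.3 396.5]
scene post 19 uv 234.1 181.8 med [509.4  91.  102.2] min [501.   88.   93.1] max [515.1 100.6 106.5]
scene post 23 uv 247.2 188.5 med [521.2  37.1  99.3] min [515.6  31.7  92.3] max [529.4  46.5 105.5]
scene lens 19 uv 241.1 190.5 med [514.9  65.5  77.4] min [505.8  55.4  73. ] max [525.9  71.4  82.6]
scene oven 2337 uv 280.9 175.9 med [597.5 -43.  161.3] min [ 550.2 -150.    60.1] max [603.2  86.2 249.8]
```

View pics/m1.png

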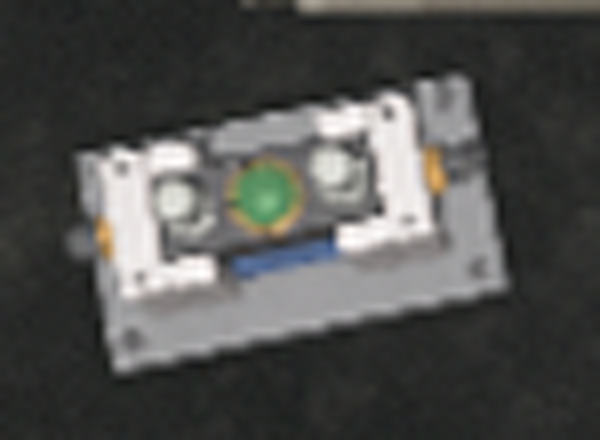

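View pics/m2.png

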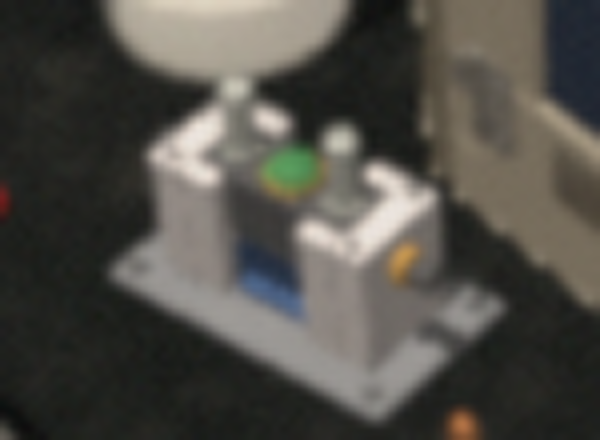

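```bash
cat >> h.py <<'E'
from scipy.spatial.transform import Rotation as Ro
def rel(x,y,z,yaw):
    "tool-frame shift/spin to TCP x,y,z, tool x at world yaw (deg)"
    s=arm.read_state();R=Ro.from_quat(s['ee_rot']).as_matrix()
    d=R.T@(np.array([x,y,z])-s['position'])
    cy=np.degrees(np.arctan2(R[1,0],R[0,0])); return np.round(d,1),np.round(-((yaw-cy+180)%360-180),1),'yaw now',cy.round(2)
E
python3 - <<'E'
from h import *
def tri(a,b):
    A=[];B=[]
    for n,(u,v) in(('top',a),('scene',b)):
        p=arm.camera_params(n);o=-p['R'].T@np.array(p['t']).ravel();r=p['R'].T@np.linalg.inv(p['mtx'])@[u,v,1];r/=np.linalg.norm(r)
        P=np.eye(3)-np.outer(r,r);A.append(P);B.append(P@o)
    X=np.linalg.lstsq(np.vstack(A),np.hstack(B),rcond=None)[0]; e=np.linalg.norm(A[0]@X-B[0])*2
    return X.round(1),e.round(1)
L=((170+175/8-.5,205+197/8-.5),(205+236/8-.5,170+90/8-.5));Rr=((170+332/8-.5,205+164/8-.5),(205+343/8-.5,170+135/8-.5))
ln=((170+266/8-.5,205+195/8-.5),(205+291/8-.5,170+165/8-.5))
for k,q in(('L',L),('R',Rr),('lens',ln)): print(k,tri(*q),[ray('top',*q[0],z).round(1) for z in (104,)],[ray('scene',*q[1],104).round(1)])
print(ray('top',*ln[0],80))
b=cv2.imread('pics/scene0.png');a=cv2.imread('pics/top0.png')
c=np.hstack([cv2.resize(a[225:275,285:335],(400,400),interpolation=cv2.INTER_CUBIC),cv2.resize(b[230:290,265:315],(400,480),interpolation=cv2.INTER_CUBIC)[:400]])
cv2.imwrite('pics/h1.png',c)
print(rel(430,250,430,0),rel(462,-241,420,13))
E
```

```text
L (array([510.5,  95.1, 102.4]), np.float64(0.2)) [array([510.2,  94.8, 104. ])] [array([509.7,  93.4, 104. ])]
R (array([523.3,  39.7, 106.7]), np.float64(1.6)) [array([523. ,  40.4, 104. ])] [array([525.8,  42. , 104. ])]
lens (array([515.5,  67.2,  77.3]), np.float64(0.1)) [array([511.5,  63. , 104. ])] [array([499.1,  40.8, 104. ])]
[515.07481805  66.77604903  80.        ]
(array([302.4, 229.9, -25.8]), np.float64(-22.4), 'yaw now', np.float64(-22.4)) (array([519.1, 671.6, -14.9]), np.float64(-35.4), 'yaw now', np.float64(-22.4))
```

View pics/h1.png

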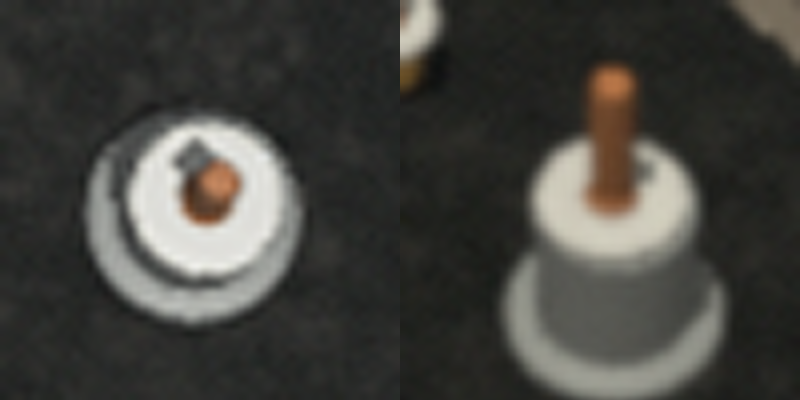

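The crop shows the brown-handled mallet hanging in the grey holder, with its handle top at top (312,247) and scene (291,239). Post tops triangulate to about (510,95,102) and (523,40,107), 56 mm apart as they should be. I'm moving out now.

```bash
python3 -m jog '[[[60,46,-5,-5],[121,92,-10,-10],[181,138,-16,-15],[242,184,-21,-20],[302,230,-26,-22.4]]]' 85
python3 - <<'E'
from h import *
st()
L=((311.75,247.25),(291.1,239.5))
print(ray('top',*L[0],131),ray('scene',*L[1],131),'collar',ray('top',310.4,249.5,71),ray('scene',265+215/8-.5,230+198/8-.5,71))
print(rel(463,-241,420,13.3))
E
```

```text
clock: 0.72
position: [395.9, 306.7, 425.5]
ee_rot: [1.0, 0.001, -0.0, 0.001]
contact_force: [1.4, 0.1, 0.2]
gripper_width: 85.2
clock 0.725
position [395.857 306.731 425.511]
ee_rot [ 1.     0.001 -0.     0.001]
contact_force [1.376 0.131 0.154]
gripper_width 85.202
joints [ 0.984  0.157 -0.255  0.    -1.161  0.589]
[ 462.91378531 -240.41228648  131.        ] [ 465.16079538 -240.5518071   131.        ] collar [ 463.0065465  -242.04694713   71.        ] [ 464.76840323 -242.67014434   71.        ]
(array([ 66. , 547.9,   6.6]), np.float64(-13.2), 'yaw now', np.float64(0.12))
```

```bash
python3 -m jog '[[[20,60,0,-3],[40,120,0,-6],[50,180,0,-9],[56,240,0,-12],[60,300,0,-13.2]]]' && python3 -m jog '[[[10,60,0,0],[12,120,0,0],[14,180,0,0],[15,240,0,0],[16,300,0,0]]]'
python3 - <<'E'
from h import *
st();print(rel(463.5,-241,420,13.3))
E
```

```text
clock: 1.35
position: [456.2, 4.9, 425.9]
ee_rot: [0.993, 0.116, -0.001, 0.001]
contact_force: [1.1, -0.2, 0.4]
gripper_width: 85.0
clock: 1.98
position: [541.3, -285.3, 425.9]
ee_rot: [0.993, 0.116, -0.001, 0.001]
contact_force: [1.4, 0.8, 0.4]
gripper_width: 85.0
clock 1.975
position [ 541.346 -285.3    425.889]
ee_rot [ 0.993  0.116 -0.001  0.001]
contact_force [1.425 0.848 0.372]
gripper_width 84.972
joints [-2.200e-01  3.490e-01  7.000e-03  2.000e-03 -1.230e+00  2.024e+00]
(array([-65.5, -61.1,   6. ]), np.float64(0.1), 'yaw now', np.float64(13.37))
```

```bash
python3 -m jog '[[[-30,-30,3,0.1],[-65.5,-61.1,6,0.1],[-65.5,-61.1,6,0.1],[-65.5,-61.1,10,0.1],[-65.5,-61.1,10,0.1]]]'
python3 - <<'E'
from h import *
print(rel(463.5,-241,256,13.3))
E
```

```text
clock: 2.6
position: [464.2, -241.2, 415.5]
ee_rot: [0.993, 0.116, -0.001, 0.001]
contact_force: [0.2, -0.2, -0.1]
gripper_width: 84.8
(array([ -0.2,  -0.5, 159.5]), np.float64(-0.0), 'yaw now', np.float64(13.27))
```

```bash
python3 -m jog '[[[0,0,30,0],[0,0,60,0],[0,0,90,0],[0,0,110,0],[0,0,120,0]]]'
python3 - <<'E'
from h import *
print(rel(463.5,-241,256,13.3))
for n in('top','scene'):
    im,d=grab(n,n+'1')
a=cv2.imread('pics/top1.png');b=cv2.imread('pics/scene1.png')
cv2.imwrite('pics/g1.png',np.hstack([cv2.resize(a[200:300,260:360],(400,400)),cv2.resize(b[190:290,240:340],(400,400))]))
E
```

```text
clock: 3.22
position: [464.5, -241.5, 294.2]
ee_rot: [0.993, 0.116, -0.002, 0.0]
contact_force: [-0.7, -0.4, 0.2]
gripper_width: 85.3
(array([-0.7, -0.7, 38.2]), np.float64(-0.0), 'yaw now', np.float64(13.27))
```

View pics/g1.png

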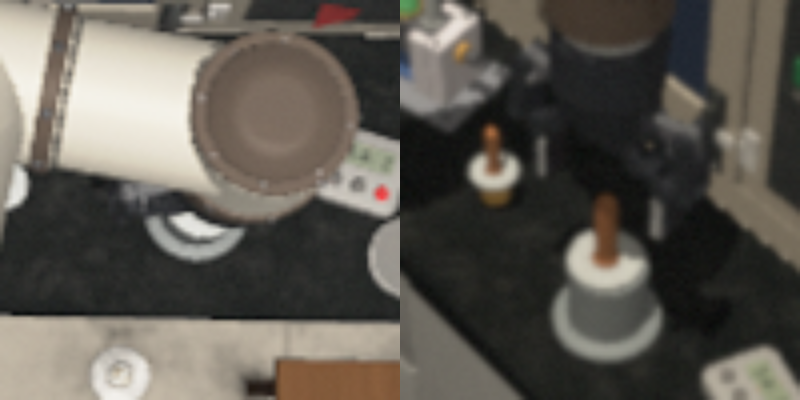

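The fingers straddle the handle: finger ends at scene (275,231) and (304,248), handle top between them at (290,240). Descending and closing.

```bash
python3 -m jog '[[[-0.7,-0.7,15,0],[-0.7,-0.7,30,0],[-0.7,-0.7,38,0],[-0.7,-0.7,38,0],[-0.7,-0.7,38,0]]]' && python3 -m jog '[[[0,0,0,0],[0,0,0,0],[0,0,0,0],[0,0,0,0],[0,0,0,0]]]' 5
python3 - <<'E'
from h import *
st()
E
```

```text
clock: 3.95
position: [463.5, -241.0, 256.9]
ee_rot: [0.993, 0.116, -0.002, 0.001]
contact_force: [0.3, -0.1, -0.4]
gripper_width: 85.2
clock: 4.58
position: [463.6, -241.0, 257.1]
ee_rot: [0.993, 0.116, -0.002, 0.001]
contact_force: [-0.8, 0.2, 2.2]
gripper_width: 14.1
clock 4.575
position [ 463.573 -240.956  257.125]
ee_rot [ 0.993  0.116 -0.002  0.001]
contact_force [-0.838  0.221  2.189]
gripper_width 14.143
joints [-0.168  0.374 -0.435  0.003 -0.764  1.969]
```

```bash
python3 -m jog '[[[0,0,-20,0],[0,0,-50,0],[0,0,-85,0],[0,0,-120,0],[0,0,-133,0]]]'
python3 - <<'E'
from h import *
st();print(rel(523.2,40.2,385,13.3),rel(510.3,94.8,385,13.3))
for n in('scene',):
    im,d=grab(n,n+'2')
b=cv2.imread('pics/scene2.png')
cv2.imwrite('pics/g2.png',cv2.resize(b[150:300,200:350],(600,600)))
E
```

```text
clock: 5.2
position: [464.1, -240.8, 391.6]
ee_rot: [0.993, 0.116, -0.0, 0.001]
contact_force: [0.2, -0.2, -2.8]
gripper_width: 14.4
clock 5.2
position [ 464.062 -240.781  391.551]
ee_rot [ 0.993  0.116 -0.     0.001]
contact_force [ 0.154 -0.178 -2.822]
gripper_width 14.432
joints [-0.168  0.222 -0.262  0.002 -1.087  1.969]
(array([ 122.1, -259.9,    6. ]), np.float64(-0.0), 'yaw now', np.float64(13.27)) (array([ 122.1, -316. ,    5.9]), np.float64(-0.0), 'yaw now', np.float64(13.27))
```

View pics/g2.png

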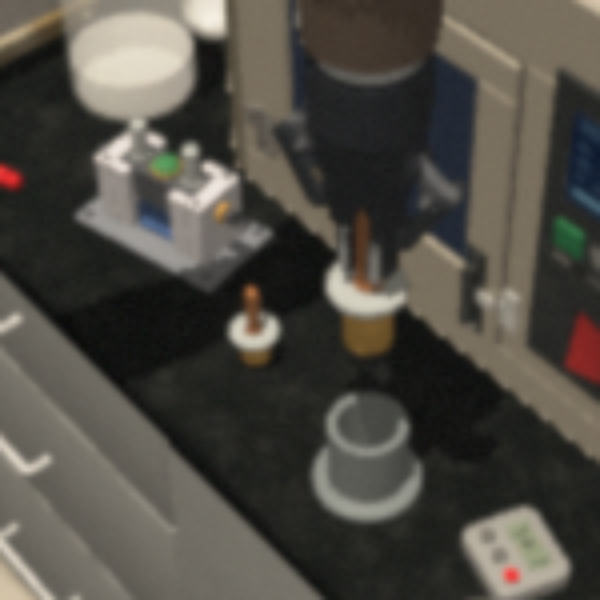

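The mallet hangs upright in the jaws (crop (365,290)), clear of the now empty holder at (370,450). Moving above the right post.

```bash
python3 -m jog '[[[28,-60,0,0],[56,-120,0,0],[84,-180,0,0],[112,-240,2,0],[122,-260,4,0]]]' && python3 -m jog '[[[0,0,0,0],[0,0,0,0],[0,0,0,0],[0,0,0,0],[0,0,0,0]]]'
python3 - <<'E'
from h import *
st();print(rel(523.2,40.2,385,13.3),rel(510.3,94.8,385,13.3))
for n in('scene','top'):
    im,d=grab(n,n+'3')
b=cv2.imread('pics/scene3.png')
cv2.imwrite('pics/g3.png',cv2.resize(b[110:240,180:310],(650,650),interpolation=cv2.INTER_CUBIC)[:600])
E
```

```text
clock: 5.88
position: [523.0, 42.9, 385.4]
ee_rot: [0.993, 0.117, -0.002, 0.001]
contact_force: [1.0, -1.2, -1.7]
gripper_width: 14.4
clock: 6.5
position: [522.9, 42.2, 385.6]
ee_rot: [0.993, 0.116, -0.001, 0.001]
contact_force: [-0.2, -0.5, -1.3]
gripper_width: 14.3
clock 6.5
position [522.878  42.197 385.605]
ee_rot [ 0.993  0.116 -0.001  0.001]
contact_force [-0.16  -0.531 -1.266]
gripper_width 14.279
joints [ 3.900e-01  2.300e-01 -2.660e-01  1.000e-03 -1.078e+00  1.412e+00]
(array([-0.1,  2. ,  0.6]), np.float64(0.0), 'yaw now', np.float64(13.33)) (array([ -0.1, -54.1,   0.5]), np.float64(0.0), 'yaw now', np.float64(13.33))
```

View pics/g3.png

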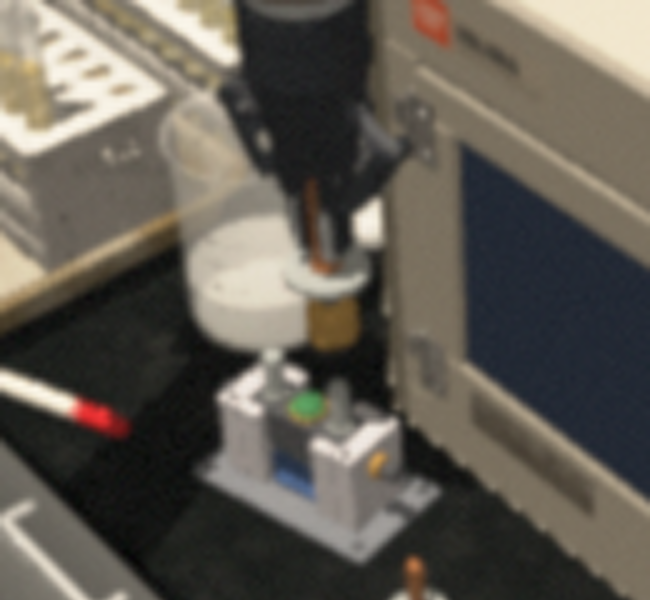

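The face bottom is at scene (247,179) and the right post top at (248,188), so about 25–30 mm remain. Going down in small steps.

```bash
python3 -m jog '[[[0,2,10,0],[0,2,20,0],[0,2,26,0],[0,2,27,0],[0,2,27,0]]]' && python3 -m jog '[[[0,0,0.5,0],[0,0,1,0],[0,0,1.5,0],[0,0,2,0],[0,0,2,0]]]' && python3 -m jog '[[[0,0,0.5,0],[0,0,1,0],[0,0,1.5,0],[0,0,2,0],[0,0,2,0]]]'

```

```text
clock: 7.22
position: [523.5, 40.5, 358.6]
ee_rot: [0.993, 0.116, -0.001, 0.001]
contact_force: [0.7, -0.5, -1.5]
gripper_width: 14.5
clock: 7.85
position: [523.4, 40.5, 356.6]
ee_rot: [0.993, 0.116, -0.001, 0.001]
contact_force: [0.2, 0.2, -2.5]
gripper_width: 14.6
clock: 8.48
position: [523.4, 40.5, 354.6]
ee_rot: [0.993, 0.116, -0.001, 0.001]
contact_force: [0.3, 0.7, -1.8]
gripper_width: 14.4
```

```bash
python3 -m jog '[[[0,0,0.5,0],[0,0,1,0],[0,0,1.5,0],[0,0,2,0],[0,0,2,0]]]' && python3 -m jog '[[[0,0,0.5,0],[0,0,1,0],[0,0,1.5,0],[0,0,2,0],[0,0,2,0]]]'

```

```text
clock: 9.1
position: [523.4, 40.5, 352.5]
ee_rot: [0.993, 0.116, -0.002, 0.001]
contact_force: [-0.2, 1.0, -2.0]
gripper_width: 14.4
clock: 9.72
position: [523.4, 40.5, 350.4]
ee_rot: [0.993, 0.116, -0.002, 0.001]
contact_force: [-0.3, -0.0, -1.4]
gripper_width: 14.3
```

```bash
python3 -m jog '[[[0,0,0.5,0],[0,0,1,0],[0,0,1.5,0],[0,0,1.5,0],[0,0,1.5,0]]]'

```

```text
clock: 10.35
position: [523.5, 40.4, 349.2]
ee_rot: [0.993, 0.116, -0.001, 0.001]
contact_force: [0.5, -0.4, 0.3]
gripper_width: 14.7
```

```bash
python3 -m jog '[[[0,0,0.3,0],[0,0,0.6,0],[0,0,1,0],[0,0,1,0],[0,0,1,0]]]'

```

```text
clock: 10.98
position: [523.6, 40.2, 348.5]
ee_rot: [0.993, 0.116, -0.001, 0.002]
contact_force: [-0.9, -3.1, 2.1]
gripper_width: 14.5
```

```bash
python3 -m jog '[[[0,0,-8,0],[0,-28,-8,0],[0,-56,-8,0],[0,-56,-6,0],[0,-56,-3,0]]]' && python3 -m jog '[[[0,0,0.5,0],[0,0,1,0],[0,0,1.5,0],[0,0,1.5,0],[0,0,1.5,0]]]'; python3 -c "
from h import *
print(rel(510.3,94.8,348.5,13.3))"

```

```text
clock: 11.6
position: [510.5, 94.8, 350.8]
ee_rot: [0.993, 0.117, -0.002, 0.001]
contact_force: [0.1, 0.4, -2.3]
gripper_width: 14.8
clock: 12.22
position: [510.5, 94.7, 349.6]
ee_rot: [0.993, 0.117, -0.001, 0.001]
contact_force: [-0.4, 0.2, 0.9]
gripper_width: 14.7
(array([-0.2, -0.2,  1.1]), np.float64(0.1), 'yaw now', np.float64(13.38))
```

```bash
python3 -m jog '[[[0,0,0.6,0],[0,0,1.2,0],[0,0,1.8,0],[0,0,2.4,0],[0,0,2.6,0]]]'

```

```text
clock: 12.85
position: [510.6, 95.1, 347.3]
ee_rot: [0.993, 0.117, -0.001, 0.001]
contact_force: [-2.1, 4.3, 3.5]
gripper_width: 15.0
```

```bash
python3 -m jog '[[[0,0,-6,0],[0,28,-6,0],[0,56,-6,0],[0,56,-4,0],[0,56,-2,0]]]' && python3 -m jog '[[[0,0,1,0],[0,0,2,0],[0,0,2.6,0],[0,0,3.2,0],[0,0,3.6,0]]]'; python3 -c "
from h import *
print(rel(523.2,40.2,346,13.3))"

```

```text
clock: 13.48
position: [523.4, 40.5, 349.0]
ee_rot: [0.993, 0.116, -0.001, 0.001]
contact_force: [-0.7, -0.3, -1.5]
gripper_width: 14.5
clock: 14.1
position: [523.6, 40.3, 345.9]
ee_rot: [0.993, 0.117, -0.001, 0.001]
contact_force: [0.3, -3.2, 2.9]
gripper_width: 14.5
(array([-0.5,  0. , -0.1]), np.float64(0.1), 'yaw now', np.float64(13.39))
```

```bash
python3 -m jog '[[[0,0,-6,0],[0,-28,-6,0],[0,-56,-6,0],[0,-56,-4,0],[0,-56,-2.4,0]]]' && python3 -m jog '[[[0,0,1,0],[0,0,2,0],[0,0,2.8,0],[0,0,3.5,0],[0,0,4.2,0]]]'

```

```text
clock: 14.72
position: [510.5, 94.7, 347.7]
ee_rot: [0.993, 0.117, -0.001, 0.001]
contact_force: [-1.2, 0.4, -3.4]
gripper_width: 14.6
clock: 15.35
position: [510.7, 95.1, 344.1]
ee_rot: [0.993, 0.117, -0.0, 0.001]
contact_force: [-2.2, 5.0, 4.2]
gripper_width: 14.7
```

```bash
python3 -m jog '[[[0,0,-6,0],[0,28,-6,0],[0,56,-6,0],[0,56,-4,0],[0,56,-2.4,0]]]' && python3 -m jog '[[[0,0,1,0],[0,0,2,0],[0,0,2.8,0],[0,0,3.5,0],[0,0,4.2,0]]]'

```

```text
clock: 15.98
position: [523.5, 40.5, 346.1]
ee_rot: [0.993, 0.116, -0.001, 0.001]
contact_force: [-0.5, 0.3, -2.3]
gripper_width: 14.7
clock: 16.6
position: [523.7, 40.3, 342.6]
ee_rot: [0.993, 0.117, -0.0, 0.002]
contact_force: [-0.0, -3.7, 3.1]
gripper_width: 14.9
```

```bash
python3 -m jog '[[[0,0,-6,0],[0,-28,-6,0],[0,-56,-6,0],[0,-56,-4,0],[0,-56,-2.4,0]]]' && python3 -m jog '[[[0,0,1,0],[0,0,2,0],[0,0,2.8,0],[0,0,3.4,0],[0,0,3.9,0]]]'

```

```text
clock: 17.23
position: [510.6, 94.7, 344.4]
ee_rot: [0.993, 0.117, -0.001, 0.001]
contact_force: [-0.6, 0.4, -1.9]
gripper_width: 14.6
clock: 17.85
position: [510.7, 95.1, 341.1]
ee_rot: [0.993, 0.117, -0.0, 0.001]
contact_force: [-1.9, 4.4, 4.7]
gripper_width: 14.3
```

```bash
python3 -m jog '[[[0,0,-6,0],[0,28,-6,0],[0,56,-6,0],[0,56,-4,0],[0,56,-2.4,0]]]' && python3 -m jog '[[[0,0,1,0],[0,0,2,0],[0,0,2.8,0],[0,0,3.4,0],[0,0,3.9,0]]]'

```

```text
clock: 18.48
position: [523.5, 40.4, 343.0]
ee_rot: [0.993, 0.117, -0.001, 0.001]
contact_force: [0.2, 0.1, -1.9]
gripper_width: 14.9
clock: 19.1
position: [523.7, 40.3, 339.7]
ee_rot: [0.993, 0.117, -0.0, 0.001]
contact_force: [-0.4, -2.9, 3.0]
gripper_width: 14.2
```

```bash
python3 -m jog '[[[0,0,-6,0],[0,-28,-6,0],[0,-56,-6,0],[0,-56,-4,0],[0,-56,-2.4,0]]]' && python3 -m jog '[[[0,0,1,0],[0,0,2,0],[0,0,2.8,0],[0,0,3.4,0],[0,0,3.9,0]]]'

```

```text
clock: 19.73
position: [510.6, 94.7, 341.6]
ee_rot: [0.993, 0.117, -0.001, 0.001]
contact_force: [0.2, -0.8, -2.5]
gripper_width: 14.3
clock: 20.35
position: [510.7, 94.9, 338.2]
ee_rot: [0.993, 0.117, -0.0, 0.001]
contact_force: [-1.7, 2.6, 4.2]
gripper_width: 14.6
```

```bash
python3 -m jog '[[[0,0,-6,0],[0,28,-6,0],[0,56,-6,0],[0,56,-4,0],[0,56,-2.4,0]]]' && python3 -m jog '[[[0,0,1,0],[0,0,2,0],[0,0,2.8,0],[0,0,3.4,0],[0,0,3.9,0]]]'

```

```text
clock: 20.98
position: [523.5, 40.4, 340.2]
ee_rot: [0.993, 0.117, -0.001, 0.001]
contact_force: [0.3, -0.1, -2.9]
gripper_width: 14.5
clock: 21.6
position: [523.7, 40.3, 336.8]
ee_rot: [0.993, 0.117, -0.0, 0.001]
contact_force: [0.4, -3.3, 2.2]
gripper_width: 14.5
```

```bash
python3 -m jog '[[[0,0,-6,0],[0,-28,-6,0],[0,-56,-6,0],[0,-56,-4,0],[0,-56,-2.4,0]]]' && python3 -m jog '[[[0,0,1,0],[0,0,2,0],[0,0,2.8,0],[0,0,3.4,0],[0,0,3.9,0]]]'

```

```text
clock: 22.22
position: [510.6, 94.7, 338.6]
ee_rot: [0.993, 0.117, -0.001, 0.001]
contact_force: [-0.9, -0.8, -2.3]
gripper_width: 14.2
clock: 22.85
position: [510.7, 94.9, 335.2]
ee_rot: [0.993, 0.117, -0.0, 0.001]
contact_force: [-1.3, 3.6, 4.1]
gripper_width: 14.4
```

```bash
python3 -m jog '[[[0,0,-6,0],[0,28,-6,0],[0,56,-6,0],[0,56,-4,0],[0,56,-2.4,0]]]' && python3 -m jog '[[[0,0,1,0],[0,0,2,0],[0,0,2.8,0],[0,0,3.4,0],[0,0,3.9,0]]]'

```

```text
clock: 23.48
position: [523.6, 40.4, 337.3]
ee_rot: [0.993, 0.117, -0.0, 0.001]
contact_force: [0.5, -0.1, -2.4]
gripper_width: 14.8
clock: 24.1
position: [523.7, 40.3, 333.8]
ee_rot: [0.993, 0.117, -0.0, 0.001]
contact_force: [-0.5, -1.4, 3.2]
gripper_width: 14.5
```

```bash
python3 -m jog '[[[0,0,-6,0],[0,-28,-6,0],[0,-56,-6,0],[0,-56,-4,0],[0,-56,-2.4,0]]]' && python3 -m jog '[[[0,0,1,0],[0,0,2,0],[0,0,2.8,0],[0,0,3.4,0],[0,0,3.9,0]]]'

```

```text
clock: 24.72
position: [510.6, 94.7, 335.7]
ee_rot: [0.993, 0.117, -0.001, 0.001]
contact_force: [-0.2, 0.3, -3.0]
gripper_width: 14.4
clock: 25.35
position: [510.7, 94.9, 332.2]
ee_rot: [0.993, 0.117, -0.0, 0.001]
contact_force: [-2.0, 2.7, 2.8]
gripper_width: 14.5
```

```bash
python3 -m jog '[[[0,0,-6,0],[0,28,-6,0],[0,56,-6,0],[0,56,-4,0],[0,56,-2.4,0]]]' && python3 -m jog '[[[0,0,1,0],[0,0,2,0],[0,0,2.8,0],[0,0,3.4,0],[0,0,3.9,0]]]'

```

```text
clock: 25.98
position: [523.6, 40.4, 334.3]
ee_rot: [0.993, 0.117, -0.0, 0.001]
contact_force: [-0.0, 0.7, -3.1]
gripper_width: 14.8
clock: 26.6
position: [523.4, 40.5, 330.0]
ee_rot: [0.993, 0.116, -0.001, 0.001]
contact_force: [-0.5, -0.6, -2.8]
gripper_width: 14.5
```

Force is gone on the right: that end has come free. Looking.

```bash
python3 - <<'E'
from h import *
im,d=grab('scene','scene4')
cv2.imwrite('pics/g4.png',cv2.resize(im[150:230,205:285],(600,600),interpolation=cv2.INTER_CUBIC))
E
```

```text
(no output)
```

View pics/g4.png

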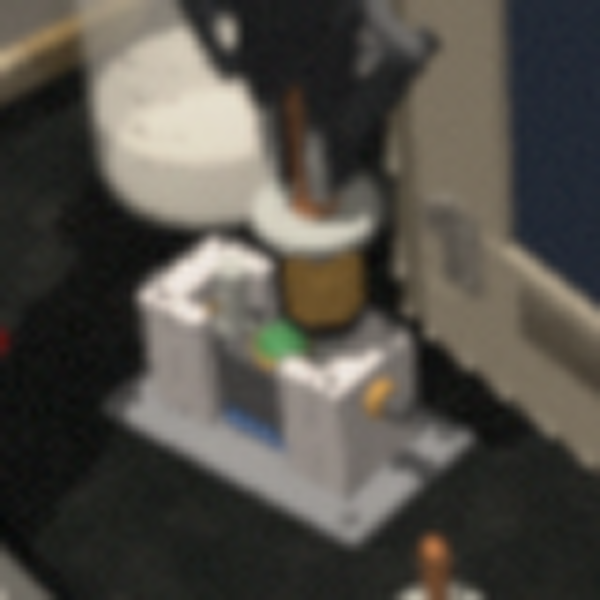

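The cell appears to have dropped level: the left post top at crop (240,270) sits near the mount's top and the blue felt strip is narrow. I'll feel for it on the right post, expecting contact near TCP 323.

```bash
python3 -m jog '[[[0,0,1,0],[0,0,2,0],[0,0,3,0],[0,0,4,0],[0,0,4,0]]]' && python3 -m jog '[[[0,0,0.5,0],[0,0,1,0],[0,0,1.5,0],[0,0,1.5,0],[0,0,1.5,0]]]'

```

```text
clock: 27.28
position: [523.6, 40.5, 327.7]
ee_rot: [0.993, 0.117, 0.0, 0.001]
contact_force: [-1.9, -0.8, 8.2]
gripper_width: 14.8
clock: 27.9
position: [523.7, 40.5, 327.7]
ee_rot: [0.993, 0.117, 0.001, 0.001]
contact_force: [-3.8, 0.5, 9.6]
gripper_width: 14.8
```

```bash
python3 -m jog '[[[0,0,0.3,0],[0,0,0.6,0],[0,0,0.9,0],[0,0,0.9,0],[0,0,0.9,0]]]'

```

```text
clock: 28.52
position: [523.7, 40.6, 327.7]
ee_rot: [0.993, 0.117, 0.001, 0.001]
contact_force: [-3.7, 0.5, 8.6]
gripper_width: 14.2
```

11 N at TCP 327.7 is higher than home should be (about 323), so the cell may be leaning. I'll back off and look before pushing on.

```bash
python3 -m jog '[[[0,0,-10,0],[0,10,-30,0],[-30,30,-45,0],[-60,60,-45,0],[-60,90,-45,0]]]'; python3 - <<'E'
from h import *
for n in('scene','top'): grab(n,n+'5')
im=cv2.imread('pics/scene5.png');t=cv2.imread('pics/top5.png')
cv2.imwrite('pics/g5.png',np.hstack([cv2.resize(im[165:225,205:265],(400,400),interpolation=cv2.INTER_CUBIC),cv2.resize(t[205:255,175:225],(400,400),interpolation=cv2.INTER_CUBIC)]))
E
```

```text
clock: 29.15
position: [484.5, -61.8, 373.0]
ee_rot: [0.993, 0.117, 0.001, 0.001]
contact_force: [0.7, -0.1, -1.2]
gripper_width: 14.6
```

View pics/g5.png

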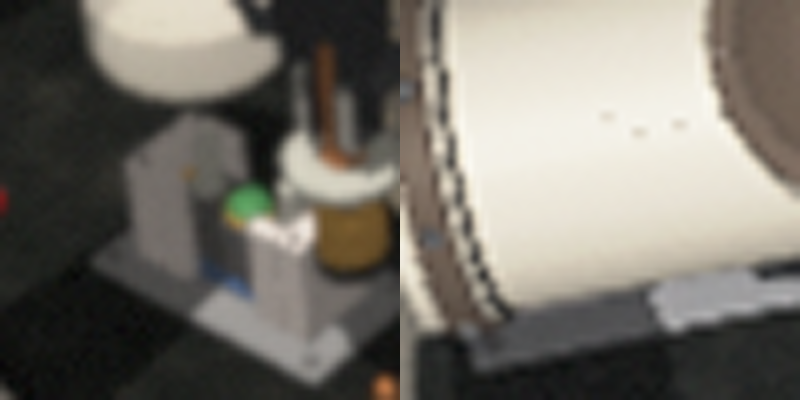

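```bash
python3 -m jog '[[[0,60,0,0],[0,110,0,0],[0,110,0,0],[0,110,0,0],[0,110,0,0]]]'; python3 - <<'E'
from h import *
for n in('scene','top'): grab(n,n+'6')
im=cv2.imread('pics/scene6.png');t=cv2.imread('pics/top6.png');i0=cv2.imread('pics/scene0.png')
cv2.imwrite('pics/g6.png',np.vstack([np.hstack([cv2.resize(im[165:225,205:280],(400,320),interpolation=cv2.INTER_CUBIC),cv2.resize(t[205:265,170:245],(400,320),interpolation=cv2.INTER_CUBIC)]),np.hstack([cv2.resize(i0[165:215,205:280],(400,267),interpolation=cv2.INTER_CUBIC),np.zeros((267,400,3),np.uint8)])]))
E
```

```text
clock: 29.88
position: [511.6, -168.7, 373.1]
ee_rot: [0.993, 0.117, 0.001, 0.001]
contact_force: [0.4, -0.0, -2.3]
gripper_width: 14.7
```

View pics/g6.png

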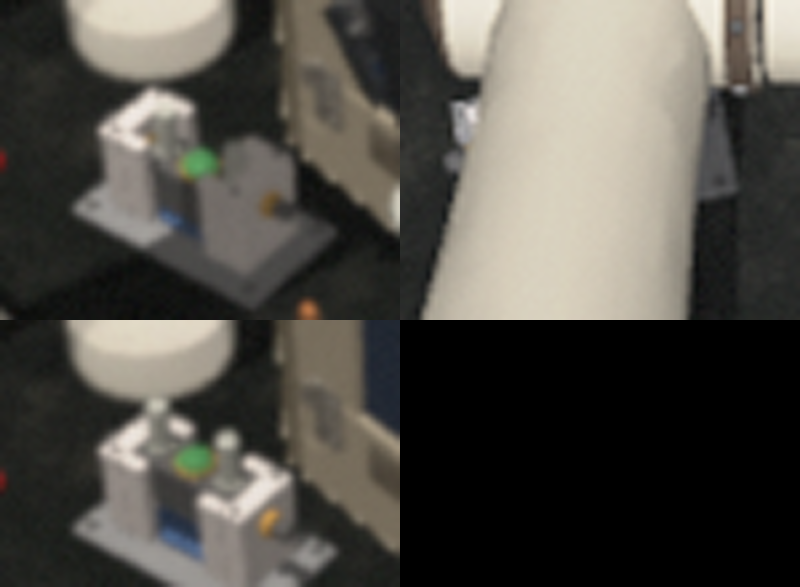

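```bash
python3 - <<'E'
from h import *
p=arm.camera_params('scene')
for k in(0,4,5,6):
    im=cv2.imread(f'pics/scene{k}.png');h=cv2.cvtColor(im,cv2.COLOR_BGR2HSV);D=np.load(f'pics/scene{k}.npy')
    m=(h[...,0]>45)&(h[...,0]<80)&(h[...,1]>90); m[:175]=0;m[215:]=0;m[:,:225]=0;m[:,262:]=0
    v,u=np.where(m);P=np.array([pt('scene',a,b,D[b,a]) for a,b in zip(u,v)])
    print('lens',k,len(u),u.mean().round(2),v.mean().round(2),u.min(),u.max(),v.min(),v.max(),np.median(P,0).round(1),P.max(0).round(1))
    b=(h[...,0]>100)&(h[...,0]<125)&(h[...,1]>110);b[:185]=0;b[225:]=0;b[:,:225]=0;b[:,250:]=0
    v,u=np.where(b);print(' blue',len(u),v.min(),v.max())
D=np.load('pics/scene6.npy')
for x in ((510.5,94.8),(523,40.2)):
    out=[]
    for v in range(165,225):
        for u in range(215,275):
            if D[v,u]>0:
                X=pt('scene',u,v,D[v,u])
                if np.hypot(*(X[:2]-x))<8 and X[2]>48: out.append((u,v,*X.round(1)))
    out=np.array(out);print(x,len(out)); 
    if len(out): print(out[np.argsort(-out[:,4])][:8])
for z in(76,80,84,88,104):
  for x in((510.4,94.8),(523.2,40.2)):
    c=p['R']@np.array([*x,z])+np.array(p['t']).ravel();q=p['mtx']@c;print(z,(q/q[2])[:2].round(1))
E
```

```text
lens 0 20 241.1 190.4 238 243 188 192 [515.1  66.3  77.3] [571.7 147.8  82.6]
 blue 5 203 205
lens 4 17 241.82 194.88 239 245 193 197 [514.4  65.   57. ] [525.9  73.2  61. ]Traceback (most recent call last):
  File "<stdin>", line 9, in <module>
    return umr_minimum(a, axis, None, out, keepdims, initial, where)
ValueError: zero-size array to reduction operation minimum which has no identity
```

```bash
python3 - <<'E'
from h import *
for k in(0,4,5,6):
    im=cv2.imread(f'pics/scene{k}.png');h=cv2.cvtColor(im,cv2.COLOR_BGR2HSV);D=np.load(f'pics/scene{k}.npy')
    m=(h[...,0]>45)&(h[...,0]<80)&(h[...,1]>90); m[:175]=0;m[215:]=0;m[:,:225]=0;m[:,262:]=0
    v,u=np.where(m);P=np.array([pt('scene',a,b,D[b,a]) for a,b in zip(u,v)])
    print('lens',k,len(u),u.mean().round(2),v.mean().round(2),np.median(P,0).round(1),np.sort(P[:,2])[-4:].round(1))
D=np.load('pics/scene6.npy')
for x in ((510.5,94.8),(523,40.2)):
    out=[]
    for v in range(165,225):
        for u in range(215,275):
            if D[v,u]>0:
                X=pt('scene',u,v,D[v,u])
                if np.hypot(*(X[:2]-x))<8 and X[2]>48: out.append((u,v,*X.round(1)))
    out=np.array(out);print(x,len(out)); 
    if len(out): print(out[np.argsort(-out[:,4])][:7])
E
```

```text
lens 0 20 241.1 190.4 [515.1  66.3  77.3] [79.4 79.5 79.6 82.6]
lens 4 17 241.82 194.88 [514.4  65.   57. ] [58.7 59.  59.1 61. ]
lens 5 23 242.13 194.09 [518.8  66.4  56.2] [59.  59.8 60.1 61.9]
lens 6 20 242.4 194.95 [517.8  63.4  56.8] [59.1 60.1 60.9 61. ]Traceback (most recent call last):
  File "<stdin>", line 13, in <module>
  File "h.py", line 7, in pt
    p=arm.camera_params(n);K=np.array(p['mtx']);R=np.array(p['R']);t=np.array(p['t']).ravel()
ValueError: time passes only in moves, steps and waits
```

The lens top has fallen only about 20 mm (77→57 median), so the cell isn't home. It is leaning right-low, with the left still clamped. Back to the left post.

```bash
python3 -c "
from h import *
print(rel(510.4,94.8,340,13.35))"; python3 -m jog '[[[0,-55,0,0],[20,-110,0,0],[35,-170,0,0],[48,-225,0,0],[59.5,-256.7,15,0]]]' && python3 -c "
from h import *
print(rel(510.4,94.8,334.5,13.35))"
```

```text
(array([  59.8, -256.7,   32.6]), np.float64(0.1), 'yaw now', np.float64(13.41))
clock: 30.6
position: [509.7, 98.1, 359.2]
ee_rot: [0.993, 0.119, 0.003, 0.001]
contact_force: [0.1, -0.2, -2.0]
gripper_width: 14.5
(array([-0.3,  3.3, 24.7]), np.float64(0.3), 'yaw now', np.float64(13.64))
```

```bash
python3 -m jog '[[[0,3,8,0.2],[0,3.2,16,0.2],[0,3.2,21,0.2],[0,3.2,24,0.2],[0,3.2,24.7,0.2]]]' && python3 -m jog '[[[0,0,0.7,0],[0,0,1.4,0],[0,0,2.1,0],[0,0,2.6,0],[0,0,3,0]]]'
```

```text
clock: 31.22
position: [510.7, 94.4, 334.5]
ee_rot: [0.993, 0.117, 0.004, 0.001]
contact_force: [-0.1, -0.6, -2.2]
gripper_width: 14.4
clock: 31.85
position: [510.7, 94.4, 331.4]
ee_rot: [0.993, 0.116, 0.004, 0.001]
contact_force: [-1.0, -1.0, -1.8]
gripper_width: 14.4
```

```bash
python3 -m jog '[[[0,0,0.5,0],[0,0,1,0],[0,0,1.5,0],[0,0,2,0],[0,0,2,0]]]'
```

```text
clock: 32.48
position: [510.6, 94.3, 329.0]
ee_rot: [0.993, 0.116, 0.003, 0.001]
contact_force: [-0.8, -0.8, -2.4]
gripper_width: 14.3
```

```bash
python3 -m jog '[[[0,0,0.4,0],[0,0,0.8,0],[0,0,1.2,0],[0,0,1.2,0],[0,0,1.2,0]]]'
```

```text
clock: 33.1
position: [510.6, 94.3, 327.9]
ee_rot: [0.993, 0.116, 0.003, 0.001]
contact_force: [-0.3, -0.1, -2.3]
gripper_width: 14.5
```

```bash
python3 -m jog '[[[0,0,0.4,0],[0,0,0.8,0],[0,0,1.2,0],[0,0,1.5,0],[0,0,1.5,0]]]'
```

```text
clock: 33.72
position: [510.6, 94.3, 326.3]
ee_rot: [0.993, 0.116, 0.003, 0.001]
contact_force: [-0.0, -0.4, -2.9]
gripper_width: 14.4
```

```bash
python3 -m jog '[[[0,0,0.4,0],[0,0,0.8,0],[0,0,1.2,0],[0,0,1.5,0],[0,0,1.5,0]]]'
```

```text
clock: 34.35
position: [510.6, 94.3, 324.8]
ee_rot: [0.993, 0.116, 0.003, 0.001]
contact_force: [-0.1, 0.8, -2.2]
gripper_width: 14.6
```

```bash
python3 - <<'E'
from h import *
for n in('scene','top'): grab(n,n+'7')
im=cv2.imread('pics/scene7.png');t=cv2.imread('pics/top7.png')
cv2.imwrite('pics/g7.png',np.hstack([cv2.resize(im[120:230,195:305],(480,480),interpolation=cv2.INTER_CUBIC),cv2.resize(t[170:260,180:260],(320,480)[::1],interpolation=cv2.INTER_CUBIC)]))
E
```

```text
(no output)
```

View pics/g7.png

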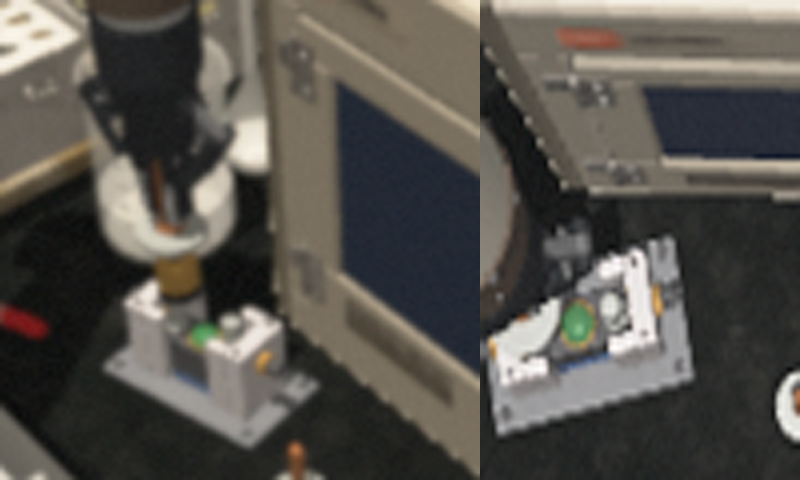

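```bash
python3 - <<'E'
from h import *
import h
C={n:arm.camera_params(n) for n in('top','scene')}
def o_r(n,u,v):
    p=C[n];t=np.array(p['t']).ravel();o=-p['R'].T@t;r=p['R'].T@np.linalg.inv(p['mtx'])@[u,v,1];return o,r/np.linalg.norm(r)
def tri(a,b):
    A=[];B=[]
    for n,q in(('top',a),('scene',b)):
        o,r=o_r(n,*q);P=np.eye(3)-np.outer(r,r);A.append(P);B.append(P@o)
    return np.linalg.lstsq(np.vstack(A),np.hstack(B),rcond=None)[0].round(1)
print('Rpost',tri((212.7,225.4),(247.7,192.8)))
for n in C:
    D=np.load(f'pics/{n}7.npy');p=C[n];v,u=np.mgrid[:420,:560]
    K=p['mtx'];c=np.stack([(u-K[0,2])/K[0,0]*D,(v-K[1,2])/K[1,1]*D,D],-1);X=(c-np.array(p['t']).ravel())@p['R']
    for nm,x in(('R',(523.2,40.2)),('L',(510.4,94.8)),('lens',(516.8,67.5))):
        m=(D>0)&(np.hypot(X[...,0]-x[0],X[...,1]-x[1])<(5 if nm!='lens' else 10))
        print(n,nm,np.sort(X[m][:,2])[::-1].round(0)[:20])
E
```

```text
Rpost [524.7  39.6  79. ]
top R [902. 902. 902. 902. 902. 901. 901. 901. 901. 901. 901. 901. 901. 901.
 901. 900. 900. 900. 900. 900.]
top L [906. 906. 906. 906. 905. 905. 905. 905. 905. 905. 905. 905. 905. 905.
 905. 905. 905. 904. 904. 904.]
top lens [928. 924. 922. 922. 921. 920. 919. 919. 918. 918. 918. 918. 917. 917.
 917. 916. 916. 916. 916. 916.]
scene R [257. 256. 256. 254. 253. 253. 252. 251. 250. 250. 249. 247. 228. 227.
  79.  78.  78.  76.  75.  62.]
scene L [513. 512. 512. 512. 511. 201. 200. 198. 197. 190. 184. 178. 165. 160.
 157. 113. 110. 110.  67.  66.]
scene lens [514. 513. 513. 512. 512. 512. 511. 511. 510. 510. 510. 510. 510. 509.
 509. 509. 509. 509. 508. 508.]
```

```bash
python3 - <<'E'
from h import *
C={n:arm.camera_params(n) for n in('top','scene')}
for k in (0,6,7):
  for n in C:
    im=cv2.imread(f'pics/{n}{k}.png');h=cv2.cvtColor(im,cv2.COLOR_BGR2HSV)
    D=np.load(f'pics/{n}{k}.npy');p=C[n];v,u=np.mgrid[:420,:560]
    K=p['mtx'];c=np.stack([(u-K[0,2])/K[0,0]*D,(v-K[1,2])/K[1,1]*D,D],-1);X=(c-np.array(p['t']).ravel())@p['R']
    near=(np.hypot(X[...,0]-516.8,X[...,1]-67.5)<14)&(X[...,2]<130)
    g=near&(h[...,0]>45)&(h[...,0]<80)&(h[...,1]>90)
    print(k,n,'lens',g.sum(),np.sort(X[g][:,2])[::-1].round(1)[:12], u[g].mean().round(2),v[g].mean().round(2))
    for nm,x in(('R',(523.2,40.2)),('L',(510.4,94.8))):
        m=(np.hypot(X[...,0]-x[0],X[...,1]-x[1])<9)&(X[...,2]<115)&(X[...,2]>60)
        print('   ',nm,np.sort(X[m][:,2])[::-1].round(0)[:12])
E
```

```text
0 top lens 21 [82.9 81.4 80.9 80.7 80.6 80.1 79.9 79.2 79.2 79.2 78.  77.7] 202.33 229.05
    R [109. 107. 106. 104. 104. 104. 103. 103. 102. 102. 102. 101.]
    L [106. 106. 105. 104. 104. 103. 102. 102. 102. 102. 102. 102.]
0 scene lens 19 [82.6 79.6 79.5 79.4 78.9 78.3 78.2 78.  77.9 77.4 77.3 77.3] 241.05 190.53
    R [106. 105. 104. 103. 103. 103. 103. 103. 102. 101. 100.  99.]
    L [106. 105. 104. 104. 104. 103. 103. 103. 102. 102. 102.  98.]
6 top lens 0 [] nan nan
    R []
    L []
6 scene lens 19 [61.  60.9 60.1 59.1 58.3 58.  57.9 57.5 57.2 56.9 56.8 56.7] 242.32 195.05
    R [85. 83. 81. 81. 80. 80. 80. 80. 78. 78. 76. 74.]
    L [85. 85. 84. 84. 83. 83. 83. 83. 81. 80. 79. 78.]
7 top lens 21 [57.7 55.6 55.5 54.3 54.1 53.4 52.9 52.8 52.7 52.2 49.8 49.4] 203.71 230.19
    R [82. 80. 79. 79. 78. 78. 77. 77. 77. 76. 76. 76.]
    L []
7 scene lens 13 [56.2 55.2 54.4 54.3 53.3 52.4 51.8 51.5 51.2 50.8 49.6 48.7] 240.92 196.0
    R [79. 79. 78. 78. 77. 76. 76. 76. 75. 75. 74. 73.]
    L [113. 113. 112. 111. 110. 110. 110.  68.  67.  66.  66.  63.]<stdin>:10: RuntimeWarning: Mean of empty slice.
  ret = ret.dtype.type(ret / rcount)
```

Both views now put the right post top at about 77 mm and the lens top at about 53 mm: the cell dropped home during the left press. Continuing down on the left for the final press, with contact expected near TCP 322–323.

```bash
python3 -m jog '[[[0,0,0.4,0],[0,0,0.8,0],[0,0,1.2,0],[0,0,1.5,0],[0,0,1.5,0]]]'
```

```text
clock: 35.08
position: [510.8, 94.4, 324.1]
ee_rot: [0.993, 0.117, 0.004, 0.001]
contact_force: [-1.6, 0.4, 5.2]
gripper_width: 14.3
```

```bash
python3 -m jog '[[[0,0,0.3,0],[0,0,0.6,0],[0,0,0.9,0],[0,0,0.9,0],[0,0,0.9,0]]]'
```

```text
clock: 35.7
position: [511.0, 94.4, 324.1]
ee_rot: [0.993, 0.117, 0.004, 0.001]
contact_force: [-2.4, 0.5, 8.3]
gripper_width: 14.4
```

```bash
python3 -m jog '[[[0,0,0.9,0],[0,0,0.9,0],[0,0,0.9,0],[0,0,0.9,0],[0,0,0.9,0]]]' && python3 -m jog '[[[0,0,0.9,0],[0,0,0.9,0],[0,0,0.9,0],[0,0,0.9,0],[0,0,0.9,0]]]'; python3 - <<'E'
from h import *
st(); grab('top','top8');grab('scene','scene8')
C={n:arm.camera_params(n) for n in('top','scene')}
for k in (8,):
  for n in C:
    im=cv2.imread(f'pics/{n}{k}.png');h=cv2.cvtColor(im,cv2.COLOR_BGR2HSV)
    D=np.load(f'pics/{n}{k}.npy');p=C[n];v,u=np.mgrid[:420,:560]
    K=p['mtx'];c=np.stack([(u-K[0,2])/K[0,0]*D,(v-K[1,2])/K[1,1]*D,D],-1);X=(c-np.array(p['t']).ravel())@p['R']
    near=(np.hypot(X[...,0]-516.8,X[...,1]-67.5)<14)&(X[...,2]<130)
    g=near&(h[...,0]>45)&(h[...,0]<80)&(h[...,1]>90)
    print(k,n,'lens',g.sum(),np.sort(X[g][:,2])[::-1].round(1)[:12])
    for nm,x in(('R',(523.2,40.2)),('L',(510.4,94.8))):
        m=(np.hypot(X[...,0]-x[0],X[...,1]-x[1])<9)&(X[...,2]<115)&(X[...,2]>60)
        print('   ',nm,np.sort(X[m][:,2])[::-1].round(0)[:12])
E
```

```text
clock: 36.33
position: [511.1, 94.5, 324.2]
ee_rot: [0.993, 0.117, 0.005, 0.001]
contact_force: [-3.3, 0.2, 7.4]
gripper_width: 14.4
clock: 36.95
position: [511.1, 94.5, 324.2]
ee_rot: [0.993, 0.117, 0.005, 0.001]
contact_force: [-1.6, -0.9, 7.6]
gripper_width: 14.7
clock 36.95
position [511.147  94.539 324.153]
ee_rot [0.993 0.117 0.005 0.001]
contact_force [-1.617 -0.918  7.642]
gripper_width 14.682
joints [ 0.497  0.282 -0.369  0.007 -0.911  1.305]
8 top lens 21 [55.2 54.5 54.3 54.3 53.3 53.2 52.7 52.7 51.3 51.1 50.9 50.9]
    R [81. 80. 80. 79. 79. 79. 79. 79. 78. 77. 77. 77.]
    L []
8 scene lens 14 [55.3 54.4 54.3 53.2 53.1 52.8 52.8 52.6 52.4 52.4 52.  51.4]
    R [80. 79. 79. 78. 78. 78. 76. 76. 76. 75. 75. 75.]
    L [115. 114. 113. 113. 112. 112. 111. 110. 108. 107.  69.  69.]
```

Contact force on the left post is about 10 N (7.6 plus a 2.4 tare) and was held for over a second. I'll touch the right post too, to check the cell is level and home.

```bash
python3 -m jog '[[[0,0,-8,0],[0,28,-8,0],[0,56,-8,0],[0,56,-5,0],[0,56,-3,0]]]' && python3 -m jog '[[[0,0,0.5,0],[0,0,1,0],[0,0,1.5,0],[0,0,2,0],[0,0,2,0]]]'
```

```text
clock: 37.67
position: [524.0, 40.2, 326.6]
ee_rot: [0.993, 0.117, 0.004, 0.001]
contact_force: [0.5, -0.3, -1.1]
gripper_width: 14.5
clock: 38.3
position: [524.0, 40.2, 324.6]
ee_rot: [0.993, 0.117, 0.004, 0.001]
contact_force: [0.5, 0.4, -1.7]
gripper_width: 14.3
```

```bash
python3 -m jog '[[[0,0,0.4,0],[0,0,0.8,0],[0,0,1,0],[0,0,1,0],[0,0,1,0]]]'
```

```text
clock: 38.92
position: [524.2, 40.2, 324.2]
ee_rot: [0.993, 0.117, 0.005, 0.001]
contact_force: [-1.0, -0.5, 3.5]
gripper_width: 14.4
```

```bash
python3 -m jog '[[[0,0,0.8,0],[0,0,1,0],[0,0,1.1,0],[0,0,1.1,0],[0,0,1.1,0]]]' && python3 -m jog '[[[0,0,1,0],[0,0,1,0],[0,0,1,0],[0,0,1,0],[0,0,1,0]]]'
```

```text
clock: 39.55
position: [524.3, 40.3, 324.1]
ee_rot: [0.993, 0.117, 0.006, 0.001]
contact_force: [-3.0, -1.0, 6.8]
gripper_width: 14.8
clock: 40.17
position: [524.4, 40.3, 324.1]
ee_rot: [0.993, 0.118, 0.006, 0.001]
contact_force: [-2.0, 1.0, 6.6]
gripper_width: 14.5
```

Both posts meet the face at the same height (TCP 324.1), so the cell is level and home. Lifting off and returning the mallet.

```bash
cat >> h.py <<'E'
def back(z,yaw=13.3):
    R0=Ro.from_quat([0.993,0.116,-0.002,0.001]).as_matrix();t=np.array([463.57,-240.96,257.1])+R0[:,2]*192
    s=arm.read_state();R=Ro.from_quat(s['ee_rot']).as_matrix()
    p=t-R[:,2]*192; print('collar target',t.round(1),'tilt',R[:2,2].round(4)); return rel(p[0],p[1],z,yaw)
E
python3 -m jog '[[[0,0,-15,0],[0,0,-35,0],[0,0,-55,0],[0,0,-68,0],[0,0,-70,0]]]'; python3 -c "
from h import *
print(back(394))"
```

```text
clock: 40.8
position: [523.6, 40.4, 394.3]
ee_rot: [0.993, 0.117, 0.006, 0.001]
contact_force: [0.1, 0.4, -2.4]
gripper_width: 14.6
collar target [ 462.9 -241.4   65.1] tilt [ 0.0128 -0.0004]
(array([-127.1,  259.2,   -0.4]), np.float64(0.2), 'yaw now', np.float64(13.49))
```

```bash
python3 -m jog '[[[-30,60,0,0],[-60,120,0,0],[-90,180,0,0],[-118,240,0,0],[-127,259,0,0]]]' && python3 -m jog '[[[0,0,0,0],[0,0,0,0],[0,0,0,0],[0,0,0,0],[0,0,0,0]]]'; python3 -c "
from h import *
print(back(330))"
```

```text
clock: 41.42
position: [459.3, -243.3, 392.4]
ee_rot: [0.993, 0.116, 0.005, 0.0]
contact_force: [0.5, 0.1, -1.4]
gripper_width: 14.7
clock: 42.05
position: [459.5, -242.7, 392.5]
ee_rot: [0.993, 0.117, 0.005, 0.0]
contact_force: [0.5, 0.9, -1.9]
gripper_width: 14.7
collar target [ 462.9 -241.4   65.1] tilt [0.0109 0.0003]
(array([ 0.8, -1. , 62.5]), np.float64(0.1), 'yaw now', np.float64(13.43))
```

```bash
python3 -m jog '[[[0.8,-1,20,0],[0.8,-1,40,0],[0.8,-1,58,0],[0.8,-1,62,0],[0.8,-1,62,0]]]'; python3 - <<'E'
from h import *
print(back(258))
grab('scene','scene9');grab('top','top9')
b=cv2.imread('pics/scene9.png');a=cv2.imread('pics/top9.png')
cv2.imwrite('pics/g9.png',np.hstack([cv2.resize(b[215:295,255:335],(400,400),interpolation=cv2.INTER_CUBIC),cv2.resize(a[205:285,265:345],(400,400),interpolation=cv2.INTER_CUBIC)]))
E
```

```text
clock: 42.68
position: [461.0, -241.4, 330.8]
ee_rot: [0.993, 0.117, 0.006, 0.001]
contact_force: [-0.1, -0.3, -2.1]
gripper_width: 14.4
collar target [ 462.9 -241.4   65.1] tilt [0.0113 0.    ]
(array([-1.1, -0.3, 72.8]), np.float64(0.2), 'yaw now', np.float64(13.46))
```

View pics/g9.png

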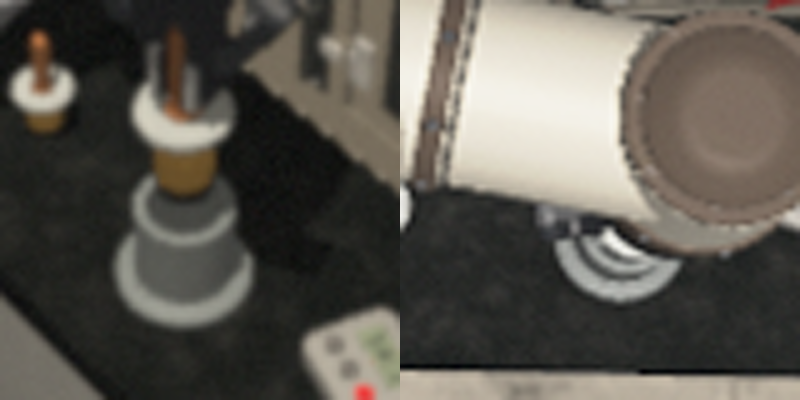

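The mallet head is centred over the bore (both at crop column 185). Lowering it.

```bash
python3 -m jog '[[[-1,-0.3,8,0],[-1,-0.3,16,0],[-1,-0.3,24,0],[-1,-0.3,32,0],[-1,-0.3,36,0]]]'; python3 -c "
from h import *
print(back(258))"
```

```text
clock: 43.4
position: [460.4, -241.5, 294.6]
ee_rot: [0.993, 0.117, 0.006, 0.001]
contact_force: [-0.6, -0.7, -2.9]
gripper_width: 14.4
collar target [ 462.9 -241.4   65.1] tilt [ 0.0115 -0.    ]
(array([-0.2, -0.1, 36.6]), np.float64(0.1), 'yaw now', np.float64(13.45))
```

```bash
python3 -m jog '[[[-0.2,0,10,0],[-0.2,0,20,0],[-0.2,0,28,0],[-0.2,0,32,0],[-0.2,0,34,0]]]' && python3 -m jog '[[[0,0,0.5,0],[0,0,1,0],[0,0,1.5,0],[0,0,2,0],[0,0,2,0]]]'
```

```text
clock: 44.02
position: [460.7, -241.6, 260.3]
ee_rot: [0.993, 0.117, 0.006, 0.001]
contact_force: [-0.9, 0.2, -2.4]
gripper_width: 14.6
clock: 44.65
position: [460.7, -241.5, 258.4]
ee_rot: [0.993, 0.117, 0.006, 0.001]
contact_force: [-0.3, -0.2, -2.9]
gripper_width: 14.5
```

```bash
python3 -m jog '[[[0,0,0.5,0],[0,0,1,0],[0,0,1.5,0],[0,0,1.5,0],[0,0,1.5,0]]]'
```

```text
clock: 45.28
position: [460.8, -241.5, 257.3]
ee_rot: [0.993, 0.117, 0.006, 0.001]
contact_force: [-1.0, 1.7, 3.7]
gripper_width: 14.0
```

On the rim. Releasing and retreating straight up.

```bash
python3 -m jog '[[[0,0,0,0],[0,0,0,0],[0,0,0,0],[0,0,0,0],[0,0,0,0]]]' 60 && python3 -m jog '[[[0,0,-15,0],[0,0,-40,0],[0,0,-80,0],[0,0,-120,0],[0,0,-140,0]]]' 60 && python3 -m jog '[[[-20,0,0,0],[-50,30,0,0],[-80,60,-10,0],[-80,100,-10,0],[-80,100,-10,0]]]'
python3 - <<'E'
from h import *
st()
C={n:arm.camera_params(n) for n in('top','scene')}
for n in C:
    im,D=grab(n,n+'10');h=cv2.cvtColor(im,cv2.COLOR_BGR2HSV)
    p=C[n];v,u=np.mgrid[:420,:560]
    K=p['mtx'];c=np.stack([(u-K[0,2])/K[0,0]*D,(v-K[1,2])/K[1,1]*D,D],-1);X=(c-np.array(p['t']).ravel())@p['R']
    g=(np.hypot(X[...,0]-516.8,X[...,1]-67.5)<14)&(X[...,2]<130)&(h[...,0]>45)&(h[...,0]<80)&(h[...,1]>90)
    print(n,'lens',np.sort(X[g][:,2])[::-1].round(1)[:6])
    for nm,x in(('R',(523.2,40.2)),('L',(510.4,94.8))):
        m=(np.hypot(X[...,0]-x[0],X[...,1]-x[1])<9)&(X[...,2]<115)&(X[...,2]>60)
        print('   ',nm,np.sort(X[m][:,2])[::-1].round(0)[:12])
    m=(np.hypot(X[...,0]-463,X[...,1]+241)<25)
    q=X[m&(X[...,2]>122)&(X[...,2]<150)];print('handletop',len(q),np.median(q,0) if len(q) else '')
    q=X[m&(X[...,2]>62)&(X[...,2]<80)];print('collar',len(q),np.median(q,0) if len(q) else '')
a=cv2.imread('pics/top10.png');b=cv2.imread('pics/scene10.png')
cv2.imwrite('pics/g10.png',np.vstack([cv2.resize(a[170:290,110:430],(640,240)),cv2.resize(b[150:340,170:420],(442,336))[:, :] if 0 else cv2.copyMakeBorder(cv2.resize(b[150:340,170:420],(442,336)),0,0,0,198,cv2.BORDER_CONSTANT)]))
E
```

```text
clock: 45.9
position: [460.8, -241.6, 257.3]
ee_rot: [0.993, 0.117, 0.006, 0.001]
contact_force: [-0.5, 0.1, 0.0]
gripper_width: 59.7
clock: 46.52
position: [459.2, -241.6, 401.2]
ee_rot: [0.993, 0.117, 0.008, 0.002]
contact_force: [0.6, -0.6, -0.1]
gripper_width: 59.7
clock: 47.15
position: [403.3, -359.2, 409.5]
ee_rot: [0.993, 0.116, 0.008, 0.001]
contact_force: [0.4, 0.3, -1.4]
gripper_width: 59.9
clock 47.15
position [ 403.259 -359.153  409.46 ]
ee_rot [0.993 0.116 0.008 0.001]
contact_force [ 0.375  0.324 -1.393]
gripper_width 59.92
joints [-0.429  0.234 -0.195 -0.006 -1.127  2.234]
top lens [57.  54.7 54.6 54.3 53.9 53.5]
    R [81. 80. 79. 78. 78. 77. 77. 77. 77. 76. 75. 74.]
    L [82. 80. 79. 78. 77. 76. 76. 76. 76. 76. 75. 75.]
handletop 0 
collar 0 
scene lens [55.  54.4 53.3 53.  52.9 52.4]
    R [79. 79. 78. 78. 77. 77. 76. 76. 75. 75. 73. 73.]
    L [80. 79. 79. 78. 78. 77. 77. 76. 75. 75. 73. 73.]
handletop 7 [ 457.16907461 -242.62758448  129.47039508]
collar 150 [ 457.46014698 -246.32930557   72.24695152]
```

View pics/g10.png

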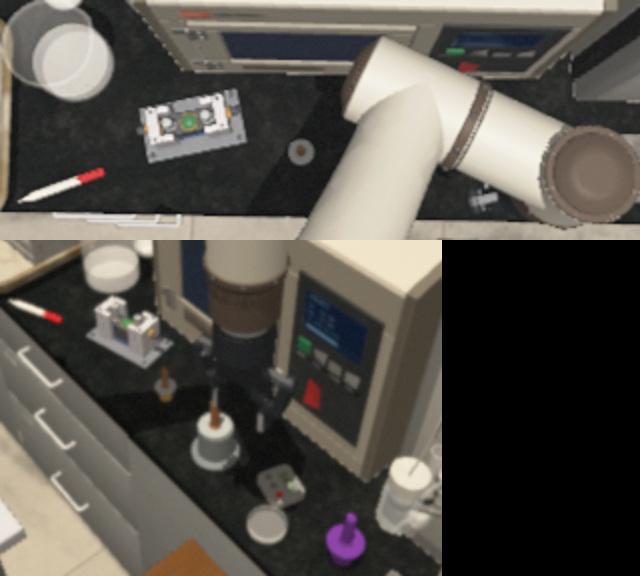

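```bash
python3 -m jog '[[[-20,30,-40,0],[-40,60,-80,0],[-60,90,-120,0],[-60,90,-120,0],[-60,90,-120,0]]]'
python3 - <<'E'
from h import *
C={n:arm.camera_params(n) for n in('top','scene')}
im,d=grab('scene','scene11');b0=cv2.imread('pics/scene0.png')
cv2.imwrite('pics/g11.png',np.hstack([cv2.resize(im[225:295,255:325],(400,400),interpolation=cv2.INTER_CUBIC),cv2.resize(b0[225:295,255:325],(400,400),interpolation=cv2.INTER_CUBIC)]))
st()
E
```

```text
clock: 47.88
position: [363.9, -457.8, 527.9]
ee_rot: [0.993, 0.117, 0.007, -0.0]
contact_force: [0.4, -0.2, -1.1]
gripper_width: 60.3
clock 47.925
position [ 364.113 -457.652  527.472]
ee_rot [ 0.993  0.117  0.007 -0.   ]
contact_force [-0.26  -0.08   0.105]
gripper_width 59.795
joints [-0.624  0.257  0.129 -0.01  -1.434  2.431]
```

View pics/g11.png

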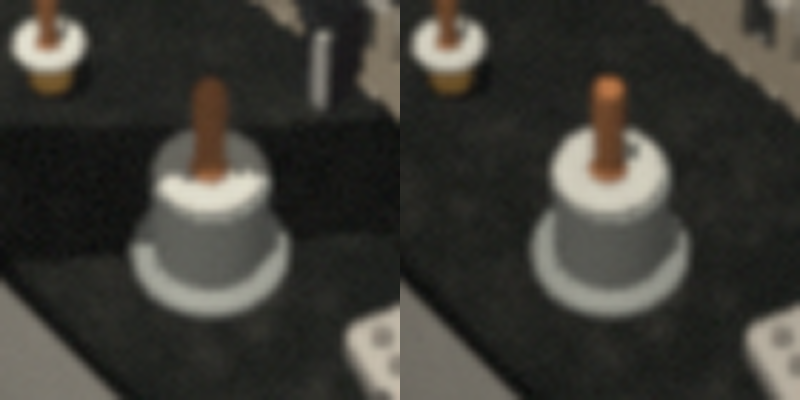

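The mallet hangs upright in the holder, as it did at the start (left crop now, right crop before): handle top at crop (209,85) against (609-400,88), and the collar is on the rim. Handing in.

```bash
python3 -m jog '[[[0,0,0,0],[0,0,0,0],[0,0,0,0],[0,0,0,0],[0,0,0,0]]]'; python3 -c "
from bench import arm
print(arm.job_done())"
```

```text
clock: 48.55
position: [364.1, -457.7, 527.5]
ee_rot: [0.993, 0.117, 0.007, -0.0]
contact_force: [0.4, -0.4, 0.7]
gripper_width: 59.6
the job is handed in; nothing more can be done
None
```

The lens cell is home on the felt pad, the mallet is back in its holder, and the job was handed in at 48.6 s of the 72 s allowed.

- **Tapping:** I worked the cell down with alternate presses of about 3 mm and 5–7 N on the two posts. Near the end it leaned towards the right. One press on the right post met about 11–12 N without moving it, and a light press on the left then freed it.
- **Pressing home:** I held about 10 N on the left post for over a second, then about 9 N on the right post. These figures are wrist readings with the mallet's weight taken out. No reading at the end of a move was above about 12 N; forces between readings were not seen.
- **Cell check:** Both posts met the mallet face at the same height. In the pictures both post tops are at about 77 mm (76 expected) and the lens top at about 53 mm (52 expected), so the cell is level and within about 1 mm of home.
- **Mallet check:** It stands upright with its collar on the rim, matching the first picture to within a pixel. The robot is clear and touches nothing.
- **Mismatch during the work:** After the right-post press I first judged from a picture that the cell had dropped, but measuring the lens height showed it was still stuck. The later measurements all agreed.
- **Bystanders:** I saw no sign that they had moved, but I did not measure their positions at the end.

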